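Power the cell measuring station and index the cell carriage under the lens

ROBOT

A 6-joint arm with a two-finger parallel gripper is mounted at the origin on the work surface. World frame = base frame: x ahead of the robot, y to its left, z up, the work surface at z = 0. Lengths are in mm, angles in rad, forces in N, time in s.
With the tool pointing down it reaches from about 275 to 725 mm from the base axis. Payload 5.6 kg.
Tool frame: the origin (TCP) lies at the very end of the fingers, on their centre line; the grasp point (between the pads) lies 19 mm behind it; y points along the fingers, z is the direction in which the jaws open and shut, and the axes are right-handed (so a half turn about y gives the same grasp; the last joint's range is limited). The gripper opens to 85 mm and grips with 20 to 120 N. Pads are 22 mm wide; open, the fingers measure 114 mm over their backs; the gripper's body (76 mm by 85 mm) begins 54 mm behind the grasp point. The pads swing forward as they close: fully open they stand 13 mm farther back than shut.
Start: joints at [1.567, 0.255, 0.108, 0, -1.424, -0.285], TCP at [156.614, 527.224, 231.283] pointing down, gripper open.
Joint ranges: [-2.95, 2.95], [-1.21, 1.97], [-1.09, 1.5], [-2.87, 1.71], [-2.94, -0.07], [-3.05, 3.05]. Speed limits (rad/s): [2.57, 2.57, 3.14, 3.14, 3.14, 3.14].

INTERFACE

Orientations are given as a unit quaternion [w, x, y, z].
In Python, from bench import r, imaging, sign_off gives the robot as it stands. The module is installed in compiled form; this text tells all that it offers.
- The arm moves only by the tool apply_moves, never from a script. Its argument "deltas" is a list of rows, each a list of 2 entries, a list of its own where there are three numbers: the shift along the tool's x, y, z in cm, then the turn, a rotation vector about the tool's x, y, z in degrees. A call has 1 to 20 rows; each row shifts and turns the pose as measured when the row begins, along the tool's axes as they then stand; what a row does not reach is not made up. A row lasts 1/8 s, in which the tool goes at most 62.5 mm and 10.7 degrees, less where a joint would pass 70% of its speed; a pose out of reach is approached as far as the arm can. A call with a gripper value outside its range is refused whole. "fingers" is the closure, from 0 (fully open) to 1 (shut), set as the call begins (left out, the last holds). The fingers move at their own pace and stop on an object; "force" is the grip in N (left out, the last holds). Time passes only in rows, so rows that do not move let the fingers close. It gives the time, the measured TCP pose, the force and the opening at its end, in the units of the state.
- r.observe(): the state, without advancing time (a new reading comes with each control period).
- imaging.grab_frame(name): name is "scene" or "top" or "wrist"; returns a dict with "color" (384x512x3 uint8, red, green, blue), "fx", "fy", "cx", "cy" (pixels), "R" (3x3) and "t" (3): a world point X has camera coordinates R X + t; the wrist camera has in their place "hand_eye" (4x4, takes a point from camera to tool coordinates, whose origin is the TCP and whose axes are the tool frame's). Camera axes: x right, y down, z forward; pixel columns grow to the right and rows downward; lengths in mm; the calibration is good to about 2 mm. The wrist camera is an equidistant fisheye: a pixel r from the principal point sees the ray r / f radians off the axis. A picture is of the moment at which its call begins: read the wrist's pose just before it. There is no depth.
- sign_off(): hands the job in, once; it reports no verdict.
The state is a dict: "time": time; "joints": joint angles; "qd": joint speeds; "joint_efforts": joint torques, N m; "ee_pos": TCP position; "tool_rot": TCP orientation; "force": force on the tool from outside, world axes, zero at the start; "moment": the same for the moment, N m; "grip_width": opening from 0.0 (shut) to 1.0 (fully open).
Only numpy, scipy, OpenCV 4.12 (cv2) and the standard library are available. Lean on these libraries where they do the work, as an engineer would, in place of code of your own. Each camera call takes 0.05 s, during which the arm holds its last target. There are 200 camera calls.

TASK

Switch the measuring station on by turning the red isolator handle clockwise all the way to its on position, then take the carriage by its blue fin and slide it along the rail until its ball clicks into the notch under the measuring head. Finish holding it there: keep the fin gripped, still, with the ball in the notch when your program ends. Leave the other things on the bench where they are.

Things in the scene. Friction and masses are not known exactly. Their poses are not given: they have to be found in the camera images.
- handle (a joint): rotary isolator handle, rad: 0 = off, 1.2 = on (end stops), growing as the handle turns clockwise seen from above. A spring snaps it over centre: below about 0.6 it springs back to off, above it springs to on; turning takes about 0.1 N m at most
- handle_grip (a point): centre of the isolator's red bar handle, on its vertical turning axis, at the height to grip. The bar is 70 mm long (this point's x axis, turning with it), 14 mm wide (y); its top is 14 mm above this point, its foot (flat red disc, 52 mm diameter) begins 24 mm below it
- isolator: grey isolator box under the red handle, fixed to the bench, 110 x 110 x 60 mm tall with a yellow plate on top, origin at the centre of its underside. A white line on the bar points at a red dot when off, at a green dot when on
- carriage: aluminium carriage 160 (x) x 64 (y) x 14 mm on a fixed rail; slides along its own y axis, stop to stop over 260 mm, friction about 1.5 N; starts near the -y end. A blue grip fin stands near its robot-side end, a coin cell lies in a white nest at its far end, a brass spring ball is under it. Origin on the bench under the rail's centre line
- carriage_grip (a point): centre of the blue grip fin of the carriage: 30 mm (x) x 14 mm (y, the sliding direction) x 45 mm tall; its top lies 20 mm above this point and the flat aluminium carriage 25 mm below it; free on all sides. Axes as the carriage
- notch (a point): where the fin's centre (carriage_grip) stands when the ball rests in the notch; axes as the carriage, which slides towards +y to get here. Two brass ridges 9 mm before and behind make the notch: the slide stiffens by about 5 N from 19 mm before it, passes the crest of the first ridge at 9 mm, is then pulled forward into the notch, and stiffens again if pushed on; in an eased grip the ball centres it
- head: white measuring head, fixed on the far side of the rail (away from the robot), level with the notch, 125 mm tall; it overhangs the coin cell, not the fin: its nearest part above the carriage, the black lens, is 96 mm in +x from notch. An orange line on its top is level with the notch. Origin on the bench under the rail's centre line; axes as the carriage
- jar_a: white screw-cap jar, 84 mm diameter, 160 mm tall; a loose bystander, origin at the centre of its underside
- jar_b: white jar with a blue cap and a paper label, 64 mm diameter, 120 mm tall; a loose bystander, origin at the centre of its underside
- cup: open grey plastic cup, 72 mm diameter, 60 mm tall; a loose bystander, origin at the centre of its underside
- driver: screwdriver with a red handle lying on the bench, 170 mm long, 26 mm thick; a loose bystander, origin midway along it on its underside
- tray: black divided tray, 100 x 80 x 25 mm tall; a loose bystander, origin at the centre of its underside
- gauge: steel ring gauge, 60 mm diameter, 20 mm tall; a loose bystander, origin at the centre of its underside
Mind the look-alikes: they are no part of the job. What is shaped like the head but purple or turquoise is not meant.

How it is judged (in metres and radians):
On the way, in this order (a step that is already met when the one before it is completed fails the run):
1. the isolator handle is turned to on (value of joint handle above 1.05 rad), for 0.2 s.
2. the carriage is held by the fingers with its ball in the notch (y of carriage_grip in the frame of notch between -0.0025 and 0.0025 m and contact force between the fingers and carriage above 2 N and value of joint handle above 1.05 rad), for 0.5 s.
At the end, for the whole second after the job is handed in: the isolator handle is on (above 1.05 rad), the carriage stands within 2.5 mm of the notch along the rail and is still (below 10 mm/s), and the fingers still press on it (more than 2 N) (all of step 2 and linear speed of carriage below 0.01 m/s); the arm keeps its last pose, push and grip.
It fails at once if a bystander is pushed more than 30 mm from its place (distance of any of jar_a, jar_b, cup, driver, tray, gauge from where it was at the start of the episode above 0.03 m).
It also fails if it takes over 56 s, if anything falls off the work surface, if the arm or the gripper's body presses on something with over 40 N, if the wrist force passes 120 N, or if a joint passes its speed limit or range.

## Working session

There is one attempt and no reset: what is moved stays moved. The work goes in short steps, Python scripts to look and compute and a tool call to move; the robot and the scene stay as the last step left them, time stands still between calls to the robot, and variables do not carry over. Pictures are saved under pics/ and viewed, about 8 in all and at most 12, crops included, and the job is handed in when it is done.

Besides the shell and the picture viewer there is one more tool, called after "Emit:" as name([rows], argument=value, ...), one row to a line, values as JSON. apply_moves: Moves the arm, as the interface text tells. Its arguments: {"type":"object","properties":{"deltas":{"type":"array"},"fingers":{"type":"number"},"force":{"type":"number"}},"required":["deltas"]}

```bash
mkdir -p pics
python3 - <<'E'
from bench import r, imaging
import cv2,numpy as np
print(r.observe())
for n in ("scene","top"):
    f=imaging.grab_frame(n); print(n,{k:np.round(v,4).tolist() if k!='color' else v.shape for k,v in f.items()})
    cv2.imwrite(f"pics/{n}0.png",cv2.resize(f["color"][:,:,::-1],(800,600),interpolation=cv2.INTER_CUBIC)); np.savez(f"{n}0.npz",**f)
E
```

```text
{'time': 0.0, 'joints': array([ 1.56660912e+00,  2.55765898e-01,  1.06999202e-01, -4.88719153e-04,
       -1.42391185e+00, -2.84572498e-01]), 'qd': array([ 0.00218835,  0.00022254, -0.00054255, -0.00143778, -0.0005229 ,
        0.0002985 ]), 'joint_efforts': array([-1.59664931e-03, -3.86626375e+01,  2.37938225e+01,  5.36530182e+00,
       -6.22413980e-03, -4.50025382e-06]), 'ee_pos': array([156.43193923, 526.75994617, 230.38159277]), 'tool_rot': array([ 0.10183902, -0.10168655, -0.69906275,  0.70042839]), 'force': array([-0.90872862,  0.6955212 , -0.1483347 ]), 'moment': array([0.03690152, 0.04047568, 0.01180086]), 'grip_width': 1.000446649266839}
scene {'color': (384, 512, 3), 'fx': 388.0341, 'fy': 388.0341, 'cx': 257.3075, 'cy': 197.9969, 'R': [[0.7442, 0.6679, -0.0038], [0.556, -0.6227, -0.5505], [-0.3701, 0.4076, -0.8348]], 't': [-320.7054, -237.6033, 1604.1504]}
top {'color': (384, 512, 3), 'fx': 481.5643, 'fy': 481.5643, 'cx': 254.3935, 'cy': 195.276, 'R': [[-0.0265, -0.9996, 0.0119], [-0.9867, 0.0243, -0.1607], [0.1603, -0.016, -0.9869]], 't': [-15.7499, 491.257, 1458.9772]}
```

View pics/top0.png

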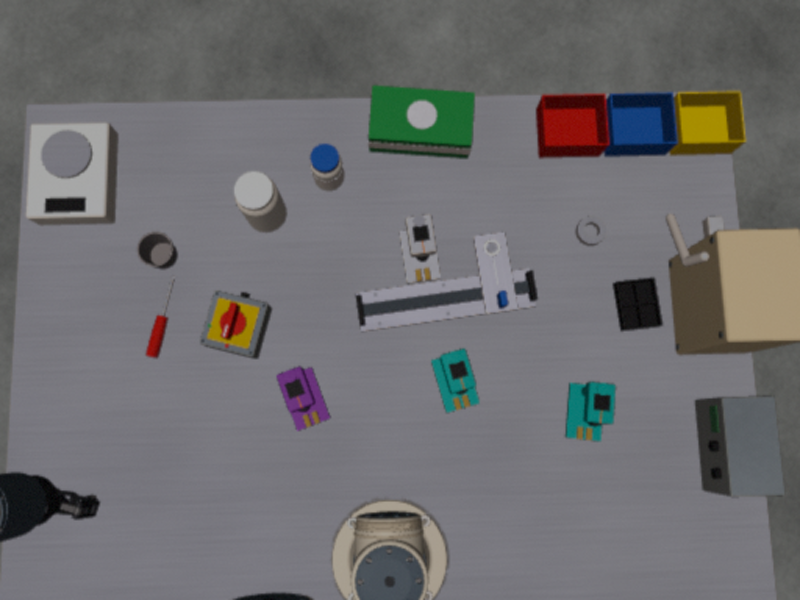

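View pics/scene0.png

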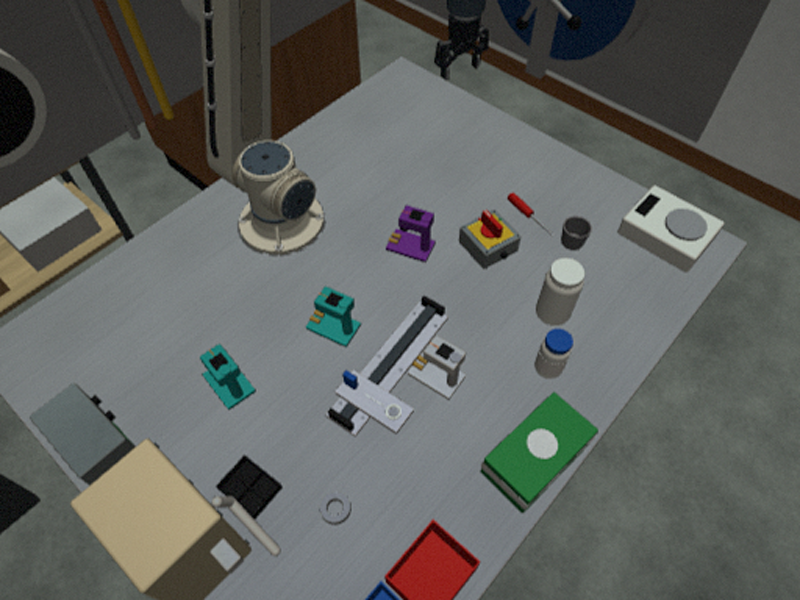

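The pictures (800x600) show:
- **Isolator:** the grey and yellow box with the red bar is at top (235,322) and scene (490,235).
- **Carriage:** it is at top (495,272), with the blue fin at (503,298).
- **Head candidates:** white at top (420,245), purple at (302,395), turquoise at (456,378) and (592,408). Only the white one fits, being white and on the far side of the rail.

I'll confirm the head in an enlarged crop while measuring.

```bash
cat > h.py <<'E'
import numpy as np,cv2
from scipy.spatial.transform import Rotation as Ro
def ray(f,p):
    R,t=f["R"],f["t"]; d=R.T@np.array([(p[0]-f["cx"])/f["fx"],(p[1]-f["cy"])/f["fy"],1.]); return -R.T@t,d
def onz(f,p,z):
    o,d=ray(f,p); return o+d*(z-o[2])/d[2]
def tri(fa,pa,fb,pb):
    o1,d1=ray(fa,pa);o2,d2=ray(fb,pb)
    s=np.linalg.lstsq(np.c_[d1,-d2],o2-o1,rcond=None)[0]
    a,b=o1+s[0]*d1,o2+s[1]*d2; return (a+b)/2,np.linalg.norm(a-b)
def blobs(img,lo,hi,roi,n=3,amin=8):
    h=cv2.cvtColor(img,cv2.COLOR_RGB2HSV); m=cv2.inRange(h,lo,hi); k=np.zeros_like(m); x0,y0,x1,y1=roi; k[y0:y1,x0:x1]=m[y0:y1,x0:x1]
    c=cv2.findContours(k,cv2.RETR_EXTERNAL,cv2.CHAIN_APPROX_NONE)[0]
    return k,sorted([x for x in c if cv2.contourArea(x)>=amin],key=cv2.contourArea)[::-1][:n]
def cen(c): m=cv2.moments(c); return np.array([m["m10"],m["m01"]])/m["m00"]
E
python3 - <<'E'
from h import *
T=dict(np.load("top0.npz"));S=dict(np.load("scene0.npz"))
def go(nm,lo,hi,rt,rs):
    out=[]
    for f,roi in((T,rt),(S,rs)):
        _,c=blobs(f["color"],lo,hi,roi); out.append(cen(c[0])); print(nm,[(np.round(cen(x),1),cv2.contourArea(x),cv2.minAreaRect(x)) for x in c])
    print(nm,tri(T,out[0],S,out[1]))
go("fin",(100,120,40),(130,255,255),(300,170,345,210),(200,225,240,260))
go("plate",(20,120,80),(35,255,255),(120,180,180,235),(285,125,340,175))
crop=lambda f,x,y,w,h,s:cv2.resize(f["color"][y:y+h,x:x+w,::-1],(400,300),interpolation=cv2.INTER_CUBIC)
g=np.vstack([np.hstack([crop(T,120,178,64,48,8),crop(S,285,120,64,48,8)]),np.hstack([crop(T,225,130,128,96,4),crop(S,200,180,128,96,4)])])
cv2.imwrite("pics/crop1.png",g)
E
```

```text
fin [(array([321.3, 191. ]), 36.5, ((321.5, 191.0), (10.0, 5.0), 90.0))]
fin [(array([223.5, 242.4]), 50.0, ((223.5, 242.0), (7.0, 10.0), 0.0))]
fin (array([ 493.7787344 , -233.71713197,   68.04653318]), np.float64(1.9623916638278576))
plate [(array([149.6, 207.2]), 382.5, ((148.99998474121094, 206.5), (27.8915958404541, 27.163990020751953), 14.03624439239502))]
plate [(array([312.7, 149.8]), 156.0, ((313.5000305175781, 147.50001525878906), (24.041629791259766, 18.384775161743164), 45.0))]
plate (array([459.87198517, 294.85643771,  42.37685204]), np.float64(3.0194284110220453))
```

View pics/crop1.png

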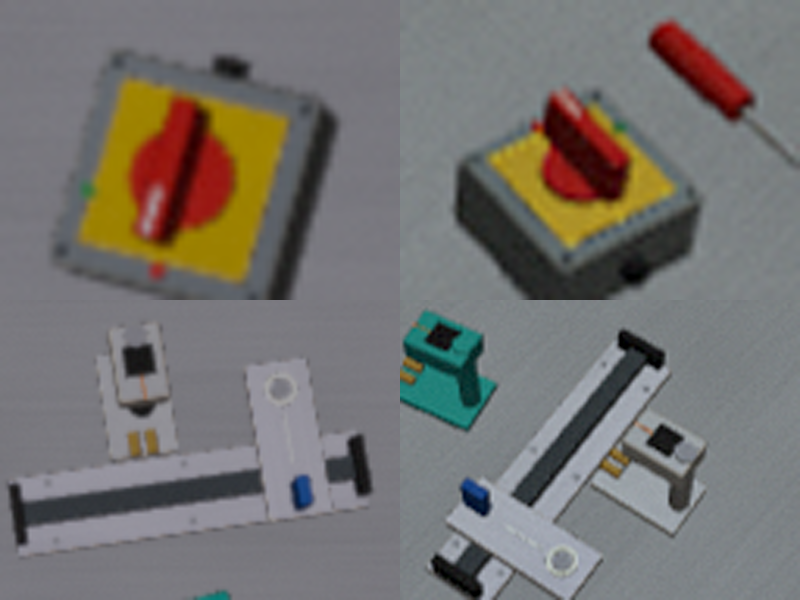

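The crop shows three things:
- **Isolator:** the white line end points at the red dot (top crop 157,270). The green dot is at (88,190), which is clockwise from it.
- **Head:** the white head at (140,375) carries the orange line at (145,388) and stands on the far side of the rail, so it is the right one.
- **Fin:** it is at (303,492).

Next I'll measure handle, rail and notch.

Run:
```python
from h import *
T=dict(np.load("top0.npz"));S=dict(np.load("scene0.npz"))
t=lambda x,y:(120+x/6.25-.5,178+y/6.25-.5); s=lambda x,y:(285+(x-400)/6.25-.5,120+y/6.25-.5)
t2=lambda x,y:(225+x/3.125-.5,130+(y-300)/3.125-.5); s2=lambda x,y:(200+(x-400)/3.125-.5,180+(y-300)/3.125-.5)
P=lambda n,a,b:print(n,*[np.round(v,1) for v in tri(T,a,S,b)])
P("bar off end top",t(148,232),s(562,100)); P("bar far end top",t(184,103),s(615,163))
P("red dot",t(157,270),s(539,127)); P("green dot",t(88,190),s(619,126))
P("stopL",t2(18,515),s2(640,350)); P("stopR",t2(360,465),s2(458,577))
P("orange mid",t2(144,388),s2(643,429)); P("fin top",t2(300,488),s2(475,486)); P("coin",t2(281,389),s2(562,560))
for z in (95,100,105): print(z,onz(T,t(166,167),z).round(1))
print("box top corners",[onz(T,t(*p),60).round(0) for p in((115,55),(335,110),(58,262))])
print("head orange z125",[onz(T,t2(*p),125).round(1) for p in((140,375),(147,400))])
print("lens",tri(T,t2(140,358),S,s2(665,440)))
for z in (20,40):print("railstops",onz(T,t2(18,515),z),onz(T,t2(360,465),z))
from bench import r
o=r.observe();print(Ro.from_quat(o["tool_rot"],scalar_first=True).as_matrix().round(3))
```

```text
bar off end top [431.8 304.2  95.7] 0.5
bar far end top [490.4 284.4 100.2] 5.9
red dot [417.3 307.3  58.2] 0.9
green dot [456.3 339.8  61.3] 2.9
stopL [484.8  46.5  22.5] 2.7
stopR [ 528.  -299.6   24.9] 0.2
orange mid [589.8 -78.8 119.6] 1.3
fin top [ 493.9 -229.8   86.7] 4.8
coin [ 603.2 -220.    47.6] 0.7
95 [462.7 296.   95. ]
100 [461.9 294.9 100. ]
105 [461.2 293.9 105. ]
box top corners [array([524., 329.,  60.]), array([494., 221.,  60.]), array([423., 355.,  60.])]
head orange z125 [array([601.7, -74.6, 125. ]), array([577.1, -80.5, 125. ])]
lens (array([617.331564  , -76.02613602, 125.61336818]), np.float64(2.4812890349516197))
railstops [486.13743809  47.60597603  20.        ] [ 528.97349133 -300.49761488   20.        ]
railstops [482.99259238  46.91277758  40.        ] [ 525.25713015 -296.54644088   40.        ]
[[-0.959 -0.    -0.285]
 [ 0.285 -0.002 -0.959]
 [-0.    -1.     0.002]]
```

Emit:
apply_moves([
  [[-3, 0, 1.1], [0, 0, 0]],
  [[-3, 0, 1.1], [0, 0, 0]],
  [[-3, 0, 1.1], [0, 0, 0]],
  [[-3, 0, 1.1], [0, 0, 0]],
  [[-3, 0, 1.1], [0, 0, 0]],
  [[-3, 0, 1.1], [0, 0, 0]],
  [[-3, 0, 1.1], [0, 0, 0]],
  [[-3, 0, 1.1], [0, 0, 0]],
  [[-3, 0, 1.1], [0, 0, 0]],
  [[-3, 0, 1.1], [0, 0, 0]],
  [[-3, 0, 1.1], [0, 0, 0]],
  [[-2.8, 0, 1.4], [0, 0, 0]],
  [[0, 0, 0], [0, 0, 0]],
], fingers=0.3, force=40)

```text
time: 1.72
ee_pos: [467.9, 285.6, 224.0]
tool_rot: [0.104, -0.099, -0.695, 0.705]
force: [-0.8, -0.1, -0.2]
grip_width: 0.699
```

```bash
cat >> h.py <<'E'
def pose():
    from bench import r
    o=r.observe(); return o,o["ee_pos"],Ro.from_quat(o["tool_rot"],scalar_first=True).as_matrix()
def wrist(name):
    from bench import imaging
    o,p,R=pose(); f=imaging.grab_frame("wrist"); f["p"]=p; f["Rt"]=R; np.savez(name+".npz",**f); return f
def wonz(f,px,z):
    u=np.array([px[0]-f["cx"],px[1]-f["cy"]]); r=np.hypot(*u); th=r/f["fx"]
    d=np.r_[np.sin(th)*u/max(r,1e-9),np.cos(th)]; H=f["hand_eye"]
    o=f["Rt"]@H[:3,3]+f["p"]; d=f["Rt"]@H[:3,:3]@d; return o+d*(z-o[2])/d[2]
def inv(p,R,target): return (R.T@(np.asarray(target)-p)/10).round(2)
E
python3 - <<'E'
from h import *
f=wrist("w1"); print(f["p"],f["Rt"].round(3),f["hand_eye"].round(2),f["fx"],f["cx"],f["cy"])
cv2.imwrite("pics/w1.png",cv2.resize(f["color"][:,:,::-1],(800,600),interpolation=cv2.INTER_CUBIC))
E
```

```text
[467.93631292 285.55171058 224.00881803] [[-0.959 -0.009 -0.284]
 [ 0.284 -0.013 -0.959]
 [ 0.005 -1.     0.015]] [[  -0.      0.95    0.31  -79.09]
 [   0.     -0.31    0.95 -142.87]
 [   1.      0.      0.     -0.28]
 [   0.      0.      0.      1.  ]] 297.3186396354542 259.12938644681134 193.57245234222177
```

View pics/w1.png

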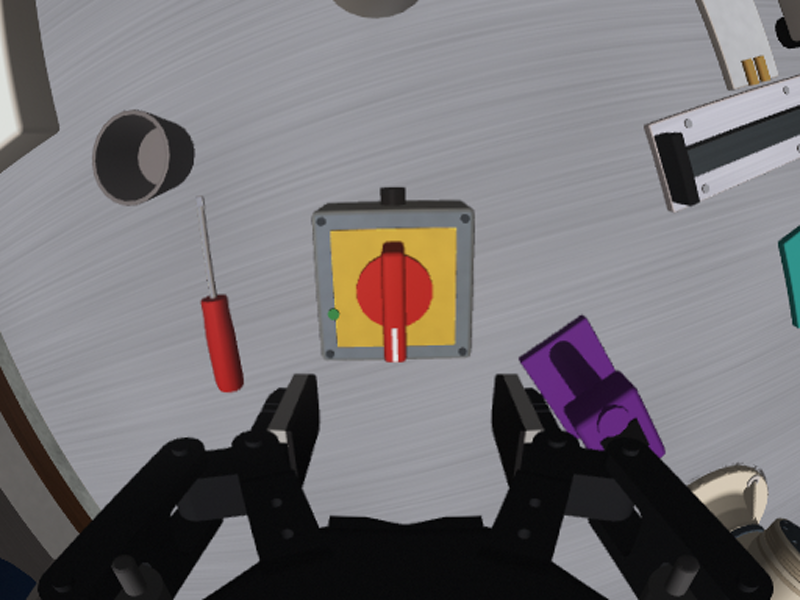

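The wrist view shows the bar along the tool's x axis. Its ends are at (393,247) and (396,361), the disc centre is at (394,291), and nothing stands in the way.

Run:
```python
from h import *
f=dict(np.load("w1.npz")); w=lambda x,y,z:wonz(f,(x/1.5625-.5,y/1.5625-.5),z)
print("disc",w(394,291,64))
for z in(96,100):
  a,b=w(393.5,250,z),w(396,361,z);print(z,a,b,(a+b)/2,np.linalg.norm(a-b),np.degrees(np.arctan2(*(b-a)[1::-1])))
c,_=blobs(f["color"],(20,120,80),(35,255,255),(180,120,320,250)); 
print("box corner l/r",[w(*q,60) for q in((313,212),(474,212),(472,356),(323,357))])
print("tool x ang",np.degrees(np.arctan2(f["Rt"][1,0],f["Rt"][0,0])))
for t in((463,295,110),(463,295,70)):print(inv(f["p"],f["Rt"],t))
```

```text
disc [459.64122169 294.05604149  64.        ]
96 [493.07334748 283.9413233   96.        ] [423.51664419 303.4223217   96.        ] [458.29499584 293.6818225   96.        ] 72.23326291435816 164.35384161503956
100 [493.84341332 283.66476066 100.        ] [425.31540669 302.85764825 100.        ] [459.57941001 293.26120446 100.        ] 71.16498174318095 164.35384161503956
box corner l/r [array([526.86862574, 330.31413574,  60.        ]), array([495.94162684, 227.53570083,  60.        ]), array([394.81882294, 254.29559706,  60.        ]), array([425.44078565, 358.82241351,  60.        ])]
tool x ang 163.51468881922636
[ 0.69 11.39 -0.94]
[ 0.67 15.39 -1.  ]
```

Emit:
apply_moves([
  [[0.9, 2, -0.7], [-0.9, 0, 0.3]],
  [[0, 2, 0], [0, 0, 0]],
  [[0, 2, 0], [0, 0, 0]],
  [[0, 2, 0], [0, 0, 0]],
  [[0, 2, 0], [0, 0, 0]],
  [[0, 0, 0], [0, 0, 0]],
])

```text
time: 2.52
ee_pos: [456.1, 298.9, 120.5]
tool_rot: [-0.1, 0.099, 0.701, -0.7]
force: [0.2, 1.2, 0.7]
grip_width: 0.699
```

Run:
```python
from h import *
o,p,R=pose();print(p,R.round(3));print(inv(p,R,(460,293.5,72)))
```

```text
[456.11837068 298.91607329 120.49694945] [[-0.96  -0.001 -0.278]
 [ 0.278  0.002 -0.96 ]
 [ 0.002 -1.    -0.001]]
[-0.53  4.85  0.42]
```

Emit:
apply_moves([
  [[-0.5, 0, 0.4], [0, 0, 0]],
  [[0, 1.5, 0], [0, 0, 0]],
  [[0, 1.5, 0], [0, 0, 0]],
  [[0, 1.5, 0], [0, 0, 0]],
  [[0, 0.3, 0], [0, 0, 0]],
  [[0, 0, 0], [0, 0, 0]],
])

```text
time: 3.28
ee_pos: [460.4, 294.4, 71.0]
tool_rot: [-0.099, 0.099, 0.701, -0.699]
force: [-0.6, -0.4, 0.4]
grip_width: 0.702
```

Emit:
apply_moves([
  [[0, 0, 0], [0, 0, 0]],
  [[0, 0, 0], [0, 0, 0]],
  [[0, 0, 0], [0, 0, 0]],
  [[0, 0, 0], [0, 0, 0]],
  [[0, 0, 0], [0, 0, 0]],
  [[0, 0, 0], [0, 0, 0]],
], fingers=1, force=30)

```text
time: 4.03
ee_pos: [460.3, 293.3, 72.1]
tool_rot: [-0.099, 0.099, 0.701, -0.699]
force: [0.4, -0.6, 0.1]
grip_width: 0.16
```

Gripped at 14 mm opening, the bar's width. Turning clockwise (+ about tool y).

Emit:
apply_moves([
  [[0, 0, 0], [0, 9, 0]],
  [[0, 0, 0], [0, 9, 0]],
  [[0, 0, 0], [0, 9, 0]],
  [[0, 0, 0], [0, 9, 0]],
  [[0, 0, 0], [0, 9, 0]],
  [[0, 0, 0], [0, 9, 0]],
  [[0, 0, 0], [0, 9, 0]],
  [[0, 0, 0], [0, 6, 0]],
  [[0, 0, 0], [0, 0, 0]],
])

```text
time: 5.15
ee_pos: [459.5, 292.4, 72.2]
tool_rot: [0.487, -0.487, -0.512, 0.513]
force: [-0.3, -0.4, -1.1]
grip_width: 0.159
```

Run:
```python
from h import *
o,p,R=pose();print(p,R.round(3),o["moment"],o["force"],"tool x ang",np.degrees(np.arctan2(R[1,0],R[0,0])),o["joints"])
```

```text
[459.53544576 292.42357349  72.18632283] [[-0.051 -0.001 -0.999]
 [ 0.999 -0.002 -0.051]
 [-0.002 -1.     0.001]] [-0.37813173  0.08106949  1.49644857] [-0.31504124 -0.4154072  -1.12027295] tool x ang 92.92014127897907 [ 8.54517617e-01  3.47913087e-01 -1.84654690e-01  6.61113228e-04
 -1.03984307e+00 -8.03887309e-01]
```

Emit:
apply_moves([
  [[0, 0, 0], [0, -2, 0]],
  [[0, 0, 0], [0, 0, 0]],
  [[0, 0, 0], [0, 0, 0]],
  [[0, 0, 0], [0, 0, 0]],
  [[0, -1.5, 0], [0, 0, 0]],
  [[0, -3, 0], [0, 0, 0]],
  [[0, -3, 0], [0, 0, 0]],
  [[0, -3, 0], [0, 0, 0]],
  [[0, -3, 0], [0, 0, 0]],
  [[0, -2, 0], [0, 0, 0]],
  [[0, 0, 0], [0, 0, 0]],
], fingers=0.3)

```text
time: 6.52
ee_pos: [460.7, 293.4, 240.1]
tool_rot: [-0.477, 0.478, 0.525, -0.519]
force: [0.2, -0.7, 1.0]
grip_width: 0.703
```

Run:
```python
from h import *
f=wrist("w2")
from bench import imaging
g=imaging.grab_frame("top"); np.savez("top1.npz",**g)
a=cv2.resize(f["color"][:,:,::-1],(400,300)); b=cv2.resize(g["color"][178:226,120:184,::-1],(400,300),interpolation=cv2.INTER_CUBIC)
cv2.imwrite("pics/w2.png",np.hstack([a,b])); print(f["p"],f["Rt"].round(3))
```

```text
[460.74986461 293.35729499 240.05747226] [[-0.089  0.006 -0.996]
 [ 0.996  0.006 -0.088]
 [ 0.005 -1.    -0.007]]
```

View pics/w2.png

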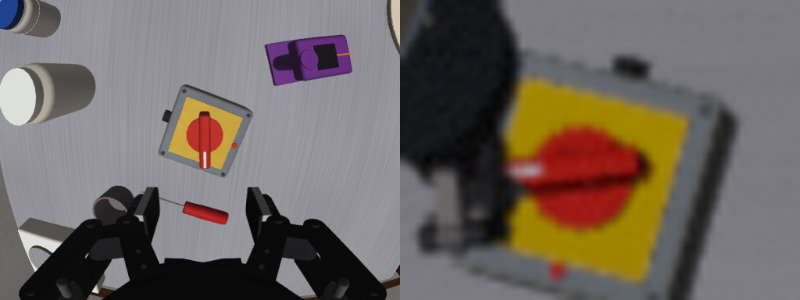

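The handle is on: its white line points away from the red dot, and the bar is at 95°, 69° from its start. On to the fin.

Emit:
apply_moves([
  [[-3.3, 0, 0.1], [0, 0, 0]],
  [[-3.3, 0, 0.1], [0, 0, 0]],
  [[-3.3, 0, 0.1], [0, 0, 0]],
  [[-3.3, 0, 0.1], [0, 0, 0]],
  [[-3.3, 0, 0.1], [0, 0, 0]],
  [[-3.3, 0, 0.1], [0, 0, 0]],
  [[-3.3, 0, 0.1], [0, 0, 0]],
  [[-3.3, 0, 0.1], [0, 0, 0]],
  [[-3.3, 0, 0.1], [0, 0, 0]],
  [[-3.3, 0, 0.1], [0, 0, 0]],
  [[-3.3, 0, 0.1], [0, 0, 0]],
  [[-3.3, 0, 0.1], [0, 0, 0]],
  [[-3.3, 0, 0.1], [0, 0, 0]],
  [[-3.3, 0, 0], [0, 0, 0]],
  [[-3.3, 0, 0], [0, 0, 0]],
  [[-2, 0, 0], [0, 0, 0]],
  [[0, 0, 0], [0, 0, 0]],
])

```text
time: 8.75
ee_pos: [482.1, -238.7, 218.8]
tool_rot: [0.486, -0.469, -0.513, 0.53]
force: [0.3, 0.9, -2.0]
grip_width: 0.703
```

Emit:
apply_moves([
  [[0, 0, 0], [0, 10, 0]],
  [[0, 0, 0], [0, 10, 0]],
  [[0, 0, 0], [0, 10, 0]],
  [[0, 0, 0], [0, 10, 0]],
  [[0, 0, 0], [0, 10, 0]],
  [[0, 0, 0], [0, 10, 0]],
  [[0, 0, 0], [0, 10, 0]],
  [[0, 0, 0], [0, 10, 0]],
  [[0, 0, 0], [0, 8, 0]],
  [[0, 0, 0], [0, 0, 0]],
])

```text
time: 10.0
ee_pos: [478.0, -230.1, 211.9]
tool_rot: [0.709, -0.704, -0.011, 0.045]
force: [-0.1, 0.1, -0.4]
grip_width: 0.704
```

Run:
```python
from h import *
f=wrist("w3"); print(f["p"],f["Rt"].round(3))
cv2.imwrite("pics/w3.png",cv2.resize(f["color"][:,:,::-1],(800,600),interpolation=cv2.INTER_CUBIC))
```

```text
[ 477.98464864 -230.05450237  211.87024106] [[ 0.996 -0.047 -0.079]
 [ 0.079  0.004  0.997]
 [-0.047 -0.999  0.008]]
```

View pics/w3.png

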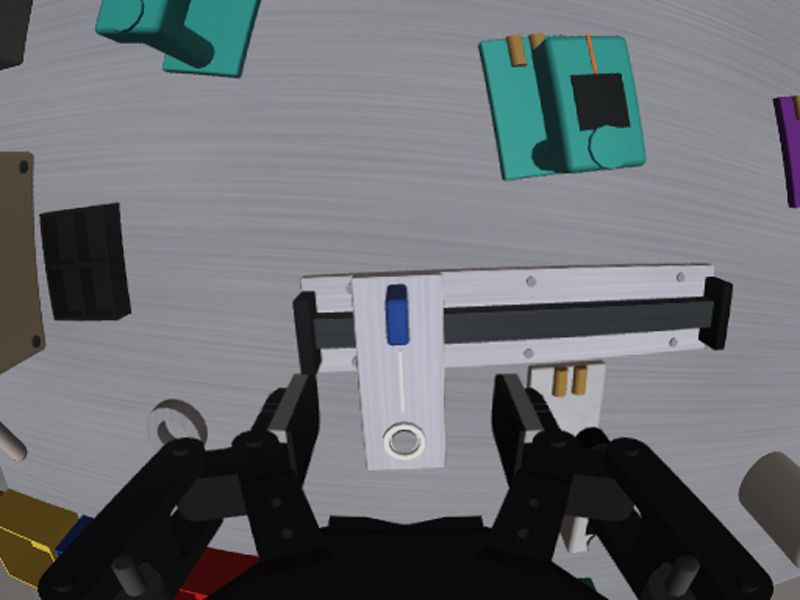

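The wrist view shows the fin at (398,315), its top face about y 303–345, with the carriage's centre line through the coin at (404,441). The white head is at the right (570,390).

Run:
```python
from h import *
f=dict(np.load("w3.npz")); w=lambda x,y,z:wonz(f,(x/1.5625-.5,y/1.5625-.5),z)
ang=lambda a,b:np.degrees(np.arctan2(*(b-a)[1::-1]))
for z in(80,84,88):
  a,b=w(397.5,304,z),w(398.5,345,z); print(z,a,b,(a+b)/2,np.linalg.norm(a-b))
c=[w(*q,42) for q in((354,277),(443,273),(444,467),(369,470))]; print("carr",[x.round(1) for x in c],ang(c[0],c[3]),ang(c[1],c[2]),ang(c[0],c[1]),np.linalg.norm(c[0]-c[3]),np.linalg.norm(c[0]-c[1]),sum(c)/4)
print("rail",ang(w(531,281,20),w(680.5,277,20)),ang(w(528,353,20),w(673,342,20)),ang(w(316,333,22),w(705,314,22)))
print("coin",w(404,441,47)); print("slit top",w(400,347,42))
R=f["Rt"]; yv=R[:,1]; wv=np.cross(yv,[0,0,-1]); print("untilt deg tool",np.degrees(R.T@wv))
T=dict(np.load("top0.npz"))
```

```text
80 [ 483.03346683 -233.53931685   80.        ] [ 509.95757008 -230.88848881   80.        ] [ 496.49551845 -232.21390283   80.        ] 27.054282930471
84 [ 481.9564079  -233.58742186   84.        ] [ 508.49340902 -230.97470618   84.        ] [ 495.22490846 -232.28106402   84.        ] 26.665309142677565
88 [ 480.87934898 -233.63552687   88.        ] [ 507.02924797 -231.06092356   88.        ] [ 493.95429848 -232.34822522   88.        ] 26.27633535488407
carr [array([ 476.2, -264.8,   42. ]), array([ 468.6, -203.2,   42. ]), array([ 628.2, -185.1,   42. ]), array([ 635.7, -246.1,   42. ])] 6.68379302204831 6.494670076782777 97.05229090060665 160.63574731157345 62.04049784686769 [ 552.15676688 -224.79800581   42.        ]
rail 96.69060919660032 96.90793897952732 96.80989613506566
coin [ 601.66388248 -219.99945101   47.        ]
slit top [ 525.32550159 -228.86954208   42.        ]
untilt deg tool [-4.61595573e-01 -7.26497391e-19 -2.67500533e+00]
```

Emit:
apply_moves([
  [[0, 0, 0], [-0.5, -2.2, -2.7]],
  [[1.7, 2, -0.4], [0, 0, 0]],
  [[0, 2.5, 0], [0, 0, 0]],
  [[0, 2.5, 0], [0, 0, 0]],
  [[0, 2.5, 0], [0, 0, 0]],
  [[0, 0, 0], [0, 0, 0]],
])

```text
time: 10.8
ee_pos: [495.6, -229.9, 113.9]
tool_rot: [0.706, -0.705, -0.05, 0.049]
force: [-0.6, 0.4, 1.1]
grip_width: 0.702
```

Run:
```python
from h import *
o,p,R=pose();print(p,R.round(3));print(inv(p,R,(495.5,-232.2,50)),"x ang",np.degrees(np.arctan2(R[1,0],R[0,0])))
```

```text
[ 495.63034665 -229.91040153  113.8795245 ] [[ 0.99   0.002 -0.14 ]
 [ 0.14   0.001  0.99 ]
 [ 0.002 -1.     0.001]]
[-0.06  6.39 -0.23] x ang 8.039394415083608
```

Emit:
apply_moves([
  [[-0.1, 0, -0.2], [0, 1.2, 0]],
  [[0, 1.5, 0], [0, 0, 0]],
  [[0, 1.5, 0], [0, 0, 0]],
  [[0, 1.5, 0], [0, 0, 0]],
  [[0, 1.3, 0], [0, 0, 0]],
  [[0, 0.5, 0], [0, 0, 0]],
  [[0, 0, 0], [0, 0, 0]],
])

```text
time: 11.68
ee_pos: [496.4, -232.5, 49.1]
tool_rot: [-0.706, 0.706, 0.045, -0.041]
force: [-0.1, 0.1, 1.4]
grip_width: 0.703
```

Emit:
apply_moves([
  [[0, 0, 0], [0, 0, 0]],
  [[0, 0, 0], [0, 0, 0]],
  [[0, 0, 0], [0, 0, 0]],
  [[0, 0, 0], [0, 0, 0]],
  [[0, 0, 0], [0, 0, 0]],
  [[0, 0, 0], [0, 0, 0]],
], fingers=1, force=30)

```text
time: 12.42
ee_pos: [497.3, -232.8, 50.3]
tool_rot: [-0.705, 0.706, 0.045, -0.04]
force: [-0.3, -0.5, 0.5]
grip_width: 0.164
```

Run:
```python
from h import *
o,p,R=pose();print(p,R.round(3),o["force"],o["moment"]);u=np.array([-.1175,.993,0]);print("s",p@u,"x ang",np.degrees(np.arctan2(R[1,0],R[0,0])))
f=wrist("w4"); from bench import imaging
g=imaging.grab_frame("scene"); np.savez("scene1.npz",**g)
a=cv2.resize(f["color"][:,:,::-1],(400,300)); b=cv2.resize(g["color"][180:276,200:328,::-1],(400,300),interpolation=cv2.INTER_CUBIC)
cv2.imwrite("pics/w4.png",np.hstack([a,b]))
```

```text
[ 497.28149704 -232.75860428   50.25846351] [[ 0.993  0.008 -0.121]
 [ 0.121 -0.001  0.993]
 [ 0.007 -1.    -0.002]] [-0.30981524 -0.46163603  0.49087955] [-0.0680821   0.00913954 -0.00698938]
s -289.5598699522492 x ang 6.925857104997405
```

View pics/w4.png

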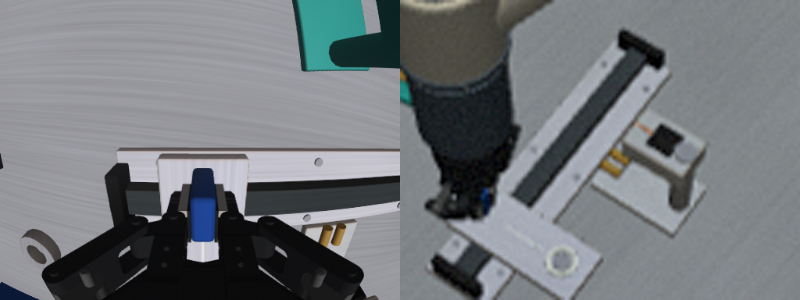

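The fin is gripped (14 mm, pads on both sides). The notch is about 142 mm ahead, so I'll slide most of the way, then feel for it.

Emit:
apply_moves([
  [[0, 0, 1], [0, 0, 0]],
  [[0, 0, 1.2], [0, 0, 0]],
  [[0, 0, 1.2], [0, 0, 0]],
  [[0, 0, 1.2], [0, 0, 0]],
  [[0, 0, 1.2], [0, 0, 0]],
  [[0, 0, 1.2], [0, 0, 0]],
  [[0, 0, 1.2], [0, 0, 0]],
  [[0, 0, 1.2], [0, 0, 0]],
  [[0, 0, 0], [0, 0, 0]],
])

```text
time: 13.65
ee_pos: [485.2, -132.3, 50.2]
tool_rot: [-0.705, 0.706, 0.046, -0.04]
force: [-0.7, 1.5, -0.6]
grip_width: 0.156
```

```bash
cat > st.py <<'E'
from h import *
o,p,R=pose();u=np.array([-.1175,.993,0]);F=o["force"]
print(p.round(2),"s",p@u,"along",p@u+289.6,"lat",p@np.array([.993,.1175,0]),"Fu",F@u,F.round(1),"M",o["moment"].round(2),"x ang",np.degrees(np.arctan2(R[1,0],R[0,0])),"tilt",R[:,1].round(3),o["grip_width"])
E
python3 st.py
```

```text
[ 485.2  -132.25   50.21] s -188.33831716506978 along 101.26168283493024 lat 466.2629918626694 Fu 1.519493115505581 [-0.7  1.5 -0.6] M [ 0.58  0.01 -0.11] x ang 6.979766591571292 tilt [ 0.008 -0.001 -1.   ] 0.1557399111317742
```

Emit:
apply_moves([
  [[0, 0, 0.8], [0, 0, 0]],
  [[0, 0, 0.8], [0, 0, 0]],
  [[0, 0, 0], [0, 0, 0]],
])

```text
time: 14.02
ee_pos: [483.2, -115.5, 50.2]
tool_rot: [-0.705, 0.706, 0.046, -0.04]
force: [0.4, 1.7, -0.5]
grip_width: 0.159
```

```bash
python3 st.py
```

```text
[ 483.17 -115.48   50.22] s -171.44135714120208 along 118.15864285879795 lat 466.217596442989 Fu 1.665753245076218 [ 0.4  1.7 -0.5] M [ 0.58  0.04 -0.11] x ang 6.951021914328992 tilt [ 0.008 -0.001 -1.   ] 0.15904893945742052
```

Emit:
apply_moves([
  [[0, 0, 0.5], [0, 0, 0]],
  [[0, 0, 0.5], [0, 0, 0]],
])

```text
time: 14.28
ee_pos: [482.1, -106.2, 50.2]
tool_rot: [-0.705, 0.707, 0.046, -0.04]
force: [1.9, -5.1, -2.4]
grip_width: 0.154
```

```bash
python3 st.py
```

```text
[ 482.07 -106.17   50.23] s -162.07436014805216 along 127.52563985194786 lat 466.2209240433236 Fu -5.251065407220023 [ 1.9 -5.1 -2.4] M [-1.41 -0.4  -0.03] x ang 6.940360018017508 tilt [ 0.008 -0.002 -1.   ] 0.15355817706643357
```

Emit:
apply_moves([
  [[0, 0, 0.4], [0, 0, 0]],
  [[0, 0, 0.4], [0, 0, 0]],
])

```text
time: 14.52
ee_pos: [481.1, -98.1, 50.2]
tool_rot: [-0.705, 0.707, 0.046, -0.04]
force: [1.0, -0.6, -1.1]
grip_width: 0.166
```

```bash
python3 st.py
```

```text
[481.07 -98.1   50.21] s -153.93635345257925 along 135.66364654742077 lat 466.17479810289666 Fu -0.721774157495322 [ 1.  -0.6 -1.1] M [ 0.05 -0.07 -0.03] x ang 6.9219301264309046 tilt [ 0.008 -0.003 -1.   ] 0.16586959502773016
```

Emit:
apply_moves([
  [[0, 0, 0.3], [0, 0, 0]],
  [[0, 0, 0], [0, 0, 0]],
])

```text
time: 14.78
ee_pos: [480.6, -93.7, 50.2]
tool_rot: [-0.705, 0.706, 0.046, -0.04]
force: [0.9, 0.9, -0.3]
grip_width: 0.164
```

```bash
python3 st.py
```

```text
[480.57 -93.69  50.24] s -149.49833228835325 along 140.10166771164677 lat 466.19900871987016 Fu 0.7950723758985976 [ 0.9  0.9 -0.3] M [ 0.64  0.03 -0.03] x ang 6.929289057692086 tilt [ 0.008 -0.001 -1.   ] 0.16354766136972082
```

Emit:
apply_moves([
  [[0, 0, 0.3], [0, 0, 0]],
  [[0, 0, 0], [0, 0, 0]],
])

```text
time: 15.02
ee_pos: [480.2, -91.0, 50.2]
tool_rot: [-0.705, 0.707, 0.046, -0.04]
force: [1.1, -1.8, -2.6]
grip_width: 0.161
```

```bash
python3 st.py
```

```text
[480.23 -91.02  50.22] s -146.8114187096768 along 142.78858129032324 lat 466.17117827218146 Fu -1.9421463884654395 [ 1.1 -1.8 -2.6] M [-0.41 -0.18 -0.1 ] x ang 6.9497840360099 tilt [ 0.008 -0.002 -1.   ] 0.16062664640909055
```

The crest is passed (−5 N, then a pull forward). Now I'll open the fingers slightly so the ball can centre the carriage, and see how far the fin sits from the finger centre line.

Emit:
apply_moves([
  [[0, 0, 0], [0, 0, 0]],
  [[0, 0, 0], [0, 0, 0]],
  [[0, 0, 0], [0, 0, 0]],
  [[0, 0, 0], [0, 0, 0]],
  [[0, 0, 0], [0, 0, 0]],
], fingers=0.74, force=20)

```text
time: 15.65
ee_pos: [480.3, -91.0, 50.5]
tool_rot: [-0.705, 0.707, 0.046, -0.04]
force: [-0.1, 0.3, -1.1]
grip_width: 0.257
```

```bash
python3 st.py
python3 - <<'E'
from h import *
f=wrist("w5"); g=dict(np.load("w4.npz"))
for n,F in(("gripped",g),("eased",f)):
    k,c=blobs(F["color"],(100,120,40),(130,255,255),(190,190,330,330)); ys,xs=np.nonzero(k)
    print(n,[(y,round(xs[ys==y].mean(),2),int((ys==y).sum())) for y in range(225,310,10) if (ys==y).any()])
a=cv2.resize(f["color"][180:330,160:360,::-1],(800,600),interpolation=cv2.INTER_CUBIC)
cv2.imwrite("pics/w5.png",a)
E
```

```text
[480.34 -91.    50.48] s -146.8042309579006 along 142.79576904209944 lat 466.28514230789204 Fu 0.30670234974178984 [-0.1  0.3 -1.1] M [-0.01  0.03  0.05] x ang 6.950661694443188 tilt [ 0.009 -0.002 -1.   ] 0.2573009976048189
gripped [(225, np.float64(259.5), 26), (235, np.float64(259.5), 28), (245, np.float64(259.5), 32), (255, np.float64(259.5), 34), (265, np.float64(259.5), 34), (275, np.float64(259.0), 33), (285, np.float64(259.5), 32), (295, np.float64(259.0), 31), (305, np.float64(259.5), 28)]
eased [(225, np.float64(259.0), 27), (235, np.float64(259.0), 29), (245, np.float64(259.0), 31), (255, np.float64(259.0), 33), (265, np.float64(259.0), 33), (275, np.float64(259.0), 33), (285, np.float64(259.0), 31), (295, np.float64(259.0), 31), (305, np.float64(259.0), 27)]
```

View pics/w5.png

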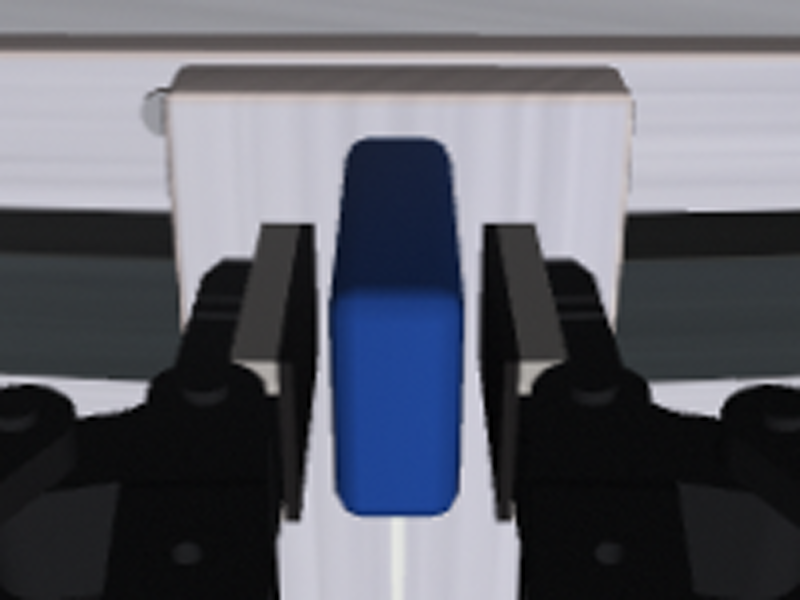

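The fin stands only about 0.3 mm off the finger centre, so it barely moved. Friction may be masking the centring, so I'll bracket it: push on 4 mm, ease, and see where the ball brings it.

Emit:
apply_moves([
  [[0, 0, 0.3], [0, 0, 0]],
  [[0, 0, 0.25], [0, 0, 0]],
  [[0, 0, 0], [0, 0, 0]],
], fingers=1)

```text
time: 16.08
ee_pos: [479.7, -86.1, 50.6]
tool_rot: [-0.705, 0.707, 0.046, -0.04]
force: [0.4, -1.4, 0.6]
grip_width: 0.161
```

```bash
python3 st.py
```

```text
[479.74 -86.1   50.56] s -141.867502021346 along 147.732497978654 lat 466.2686990236552 Fu -1.4805192642505254 [ 0.4 -1.4  0.6] M [-0.08  0.01 -0.03] x ang 6.928859971723923 tilt [ 0.009 -0.003 -1.   ] 0.1607632622295401
```

Emit:
apply_moves([
  [[0, 0, 0], [0, 0, 0]],
  [[0, 0, 0], [0, 0, 0]],
  [[0, 0, 0], [0, 0, 0]],
  [[0, 0, 0], [0, 0, 0]],
  [[0, 0, 0], [0, 0, 0]],
], fingers=0.68)

```text
time: 16.7
ee_pos: [479.6, -85.2, 50.5]
tool_rot: [-0.705, 0.707, 0.046, -0.04]
force: [-0.3, -0.2, -0.6]
grip_width: 0.32
```

```bash
cat > fin.py <<'E'
from h import *
import sys
f=wrist(sys.argv[1]); k,c=blobs(f["color"],(100,120,40),(130,255,255),(170,190,350,330)); ys,xs=np.nonzero(k)
m=(ys>=250)&(ys<305); x=np.mean([ (xs[ys==y].min()+xs[ys==y].max())/2 for y in range(250,300)]); w=np.mean([np.ptp(xs[ys==y])+1 for y in range(255,270)])
off=(x-259.3)*14/w; print("fin px",x,"w",w,"off mm",off,"fin along",f["p"]@np.array([-.1175,.993,0])+289.6+off)
E
python3 st.py; python3 fin.py w6
```

```text
[479.63 -85.18  50.46] s -140.94516199509442 along 148.6548380049056 lat 466.2638724990528 Fu -0.2057607525509711 [-0.3 -0.2 -0.6] M [-0.04  0.04  0.  ] x ang 6.9546212912588485 tilt [ 0.009 -0.002 -1.   ] 0.3195083516825473
fin px 244.44 w 33.0 off mm -6.30424242424243 fin along 142.35059558066317
```

Emit:
apply_moves([
  [[0, 0, -0.3], [0, 0, 0]],
  [[0, 0, -0.3], [0, 0, 0]],
  [[0, 0, 0], [0, 0, 0]],
])

```text
time: 17.12
ee_pos: [480.4, -91.7, 50.5]
tool_rot: [-0.705, 0.707, 0.046, -0.04]
force: [-0.1, 0.3, 0.0]
grip_width: 0.317
```

```bash
python3 st.py; python3 fin.py w7
```

```text
[480.43 -91.66  50.51] s -147.47284588667776 along 142.12715411332226 lat 466.29726457090993 Fu 0.338216483553524 [-0.1  0.3  0. ] M [-0.02  0.01  0.05] x ang 6.951680891978554 tilt [ 0.009 -0.002 -1.   ] 0.31670202448053464
fin px 260.08 w 33.0 off mm 0.33090909090907933 fin along 142.45806320423134
```

The fin rests at 142.4 mm again. One bracket from the other side confirms it: grip, pull back 4 mm, ease, look.

Emit:
apply_moves([
  [[0, 0, 0], [0, 0, 0]],
  [[0, 0, 0], [0, 0, 0]],
  [[0, 0, 0], [0, 0, 0]],
  [[0, 0, 0], [0, 0, 0]],
  [[0, 0, -0.25], [0, 0, 0]],
  [[0, 0, -0.25], [0, 0, 0]],
  [[0, 0, 0], [0, 0, 0]],
  [[0, 0, 0], [0, 0, 0]],
], fingers=1)

```text
time: 18.18
ee_pos: [480.8, -94.7, 50.6]
tool_rot: [0.706, -0.706, -0.046, 0.04]
force: [0.3, 1.3, 1.5]
grip_width: 0.16
```

```bash
python3 st.py;python3 fin.py w8
```

```text
[480.78 -94.69  50.57] s -150.52179314579257 along 139.07820685420745 lat 466.28318427668603 Fu 1.2304039449852289 [0.3 1.3 1.5] M [ 0.53  0.21 -0.05] x ang 6.9321977442871585 tilt [ 0.009  0.001 -1.   ] 0.15959094402054955
fin px 259.36 w 34.0 off mm 0.02470588235294211 fin along 139.1029127365604
```

Emit:
apply_moves([
  [[0, 0, 0], [0, 0, 0]],
  [[0, 0, 0], [0, 0, 0]],
  [[0, 0, 0], [0, 0, 0]],
  [[0, 0, 0], [0, 0, 0]],
  [[0, 0, 0], [0, 0, 0]],
], fingers=0.66)

```text
time: 18.85
ee_pos: [480.8, -95.3, 50.5]
tool_rot: [-0.706, 0.706, 0.046, -0.04]
force: [-0.4, -0.2, 0.4]
grip_width: 0.345
```

```bash
python3 st.py; python3 fin.py w9
```

```text
[480.84 -95.31  50.5 ] s -151.14224359293814 along 138.45775640706188 lat 466.27828858094483 Fu -0.15504727710796815 [-0.4 -0.2  0.4] M [ 0.    0.03 -0.04] x ang 6.950045177462113 tilt [ 0.009  0.    -1.   ] 0.34521828993007314
fin px 269.2 w 33.8 off mm 4.100591715976322 fin along 142.5583481230382
```

It snapped from 139.1 back to 142.5, so the notch is at 142.5. Centring the tool there and gripping.

Emit:
apply_moves([
  [[0, 0, 0.4], [0, 0, 0]],
  [[0, 0, 0], [0, 0, 0]],
])

```text
time: 19.15
ee_pos: [480.3, -91.1, 50.5]
tool_rot: [-0.706, 0.706, 0.046, -0.04]
force: [0.6, 0.1, -0.2]
grip_width: 0.338
```

```bash
python3 fin.py w10
```

```text
fin px 259.21 w 33.0 off mm -0.03818181818183169 fin along 142.70738807000706
```

Emit:
apply_moves([
  [[0, 0, 0], [0, 0, 0]],
  [[0, 0, 0], [0, 0, 0]],
  [[0, 0, 0], [0, 0, 0]],
  [[0, 0, 0], [0, 0, 0]],
  [[0, 0, 0], [0, 0, 0]],
  [[0, 0, 0], [0, 0, 0]],
  [[0, 0, 0], [0, 0, 0]],
  [[0, 0, 0], [0, 0, 0]],
  [[0, 0, 0], [0, 0, 0]],
  [[0, 0, 0], [0, 0, 0]],
  [[0, 0, 0], [0, 0, 0]],
  [[0, 0, 0], [0, 0, 0]],
], fingers=1, force=25)

```text
time: 20.7
ee_pos: [480.4, -91.1, 50.6]
tool_rot: [-0.706, 0.706, 0.046, -0.04]
force: [0.3, 0.3, 0.3]
grip_width: 0.161
```

```bash
python3 st.py; python3 fin.py w11
python3 - <<'E'
from bench import imaging
import cv2,numpy as np
g=imaging.grab_frame("scene")["color"]; t=imaging.grab_frame("top")["color"]
c=lambda i,x,y,w,h:cv2.resize(i[y:y+h,x:x+w,::-1],(400,300),interpolation=cv2.INTER_CUBIC)
cv2.imwrite("pics/end.png",np.vstack([np.hstack([c(t,120,178,64,48),c(g,200,180,128,96)]),np.hstack([c(t,0,0,512,384),c(g,0,0,512,384)])]))
E
```

```text
[480.39 -91.12  50.57] s -146.92858828986505 along 142.67141171013498 lat 466.3206199276906 Fu 0.2823312221545035 [0.3 0.3 0.3] M [ 0.1   0.08 -0.05] x ang 6.930144645791653 tilt [ 0.009  0.    -1.   ] 0.1609507547261357
fin px 259.31 w 34.0 off mm 0.004117647058819784 fin along 142.6755293571938
```

View pics/end.png

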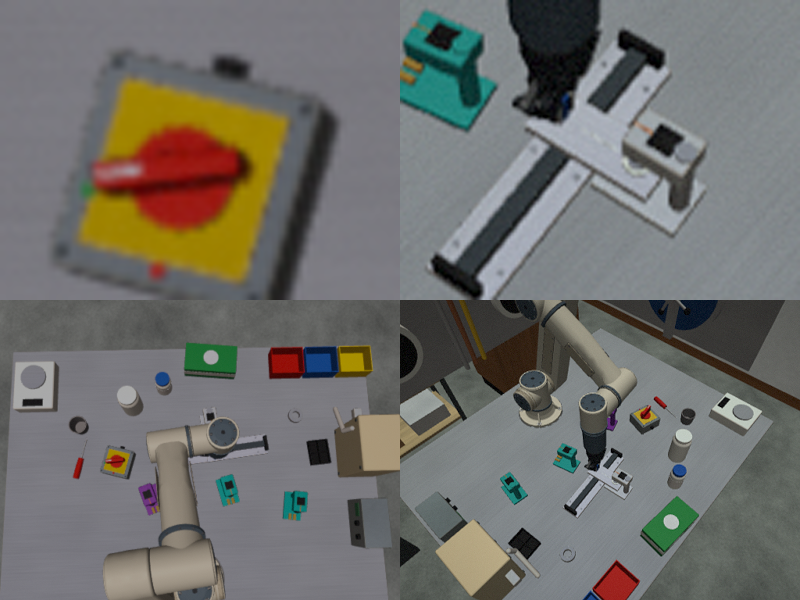

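The final picture shows the white line at the green dot (88,190), the coin cell under the white head at (632,165), and the bystanders in place. Held more than 1 s; handing in.

```bash
python3 -c "from bench import sign_off; sign_off()"
```

```text
the job is handed in; nothing more can be done
```

The station is switched on, and the carriage is held in the notch by its blue fin. I handed the job in at about 21 s; it reported no verdict.

- **Handle:** I turned it about 69° clockwise to its stop. After release the white line points at the green dot, and it still did in the last picture.
- **Carriage:** Sliding it, I felt the first ridge as about 5 N of resistance, then a pull forward. With the grip eased, the ball brought the fin back to 142.4–142.6 mm of travel, after pushing it past the notch and after pulling it short.
- **Final hold:** The fin is gripped at 25 N, with a 14 mm opening and about 0.3 N along the rail. It stands at 142.7 mm, about 0.2 mm from the notch and well inside the 2.5 mm limit.
- **Surroundings:** In the last picture the coin cell sits under the white head, and the bystanders look unmoved by eye; I did not measure them.

No check failed. The first easing could not settle the notch position because the fin barely moved, and after the push past it the fin stopped close to a finger pad. The pull from the other side, clear of both pads, settled it.

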